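Level the lamp stand and lift the headlamp out of it

TASK

The headlamp lies lens down on the tilting stand, between its locating pins. Turn the stand's levelling knob until the plate under the lamp sits level, then lift the lamp about 80 mm clear of the plate and keep it there, level and still above the middle of the stand, so that a gasket can be slid under it. Finish while holding it up in the gripper, with the plate still level: it is not put down again.

Things in the scene. Friction and masses are not known exactly. Their poses are not given: they have to be found in the camera images.
- stand: fixed tilting stand: grey cast base carrying an aluminium plate, 216 mm along x and 262 along y, with a 52 mm wide lug out to the knob. Origin on the table under the plate's middle; z up; y towards the knob, which stands 200 mm from the origin along y; x along the hinge line, 40 mm above the table. A small spirit vial lies along the plate's edge at x = -100 mm; its bubble goes to the higher end
- lamp_plate (a joint): tilt of the plate about the stand's x, rad: 0 is level, negative when the knob side is low; it starts low on the knob side by 0.038 to 0.06. It follows the knob only and stays where it is left
- levelling_knob: black wing knob on an upright quick-lead screw; it keeps its height. Origin on the axis at table height; z up, x along the wing: 46 mm long, 11 thick, 95 to 123 mm above the table, over a hub 26 mm wide with its top at 97 mm. Clockwise from above raises the knob side, 18 mm a turn (0.0143 rad of tilt per rad of knob); friction about 0.08 N m. It takes 2.7 to 4.2 rad, so some regrasps
- wing_grip (a point): point on the knob's axis 112 mm above the table, in the upper half of the wing
- headlamp: grey headlamp housing, 0.5 to 0.9 kg, lying lens down; body 178 mm (its x, -94 to 84) by 237 mm (its y, -91 to 146) and 89 mm high, on its back a ring of 100 mm diameter up to 116 mm. Origin on its underside, z up out of its back. In the stand its axes run along the stand's
- collar (a point): the lamp's rear collar, the place to grip it: upright cylinder of 25 mm diameter, this point on its axis 135 mm above the lamp's underside. The cylinder reaches from 124 to 146 mm; below it is a 33 mm step, inside the ring (free gap of 10 to 20 mm round the step; the ring ends 8 mm below the cylinder). It stands over the lamp's centre of mass within some 6 mm
- nest (a point): fixed point in the middle of the plate's face when level, 52 mm above the table, axes as the stand's. The seated lamp's origin lies at x +5, y -27 mm from it. Six locating pins, 10 mm thick and 14 mm high, stand on the plate round the lamp with 2 to 4 mm of play

How it is judged:
On the way, in this order (a step that is already met when the one before it is completed fails the run):
1. the plate is level within 0.9 degrees, with the lamp still lying on it (value of joint lamp_plate between -0.0157 and 0.0157 rad and contact force between headlamp and stand above 2 N), for 0.4 s.
2. the lamp hangs in the gripper, off the plate and level (z of headlamp in the frame of nest above 0.05 m and angle between headlamp's own z axis and vertical below 0.07 rad and contact force between the fingers and headlamp above 2 N), for 0.2 s.
At the end, for the whole second after the job is handed in: The plate is level within 0.9 degrees; the lamp is held by the fingers alone, its underside 50 to 130 mm above the level plate's face, tilted less than 4 degrees, its collar within 50 mm of the middle of the stand, and at rest (all of step 2 and value of joint lamp_plate between -0.0157 and 0.0157 rad and z of headlamp in the frame of nest below 0.13 m and horizontal distance between collar and nest below 0.05 m and linear speed of headlamp below 0.02 m/s and angular speed of headlamp below 0.1 rad/s and contact force between headlamp and stand below 0.1 N); the arm keeps its last pose, push and grip.
It fails at once if the lamp is tipped by more than 15 degrees (angle between headlamp's own z axis and vertical above 0.26 rad).
It also fails if it takes over 72 s, if anything falls off the work surface, if the arm or the gripper's body presses on something with over 40 N, if the wrist force passes 120 N, or if a joint passes its speed limit or range.

ROBOT

A 6-joint arm with a two-finger parallel gripper is mounted at the origin on a cart in front of the work surface, level with it; the furniture and walls round the work are solid. World frame = base frame: x ahead of the robot, y to its left, z up, the work surface at z = 0. Lengths are in m, angles in rad, forces in N, time in s.
With the tool pointing down it reaches from about 0.35 to 0.775 m from the base axis. Payload 7.3 kg.
Tool frame: the origin (TCP) lies at the centre of the arm's flange, where the gripper is bolted on; the fingertips stand 178 mm ahead of it and the grasp point (between the pads) lies 159 mm ahead of it; z points along the fingers, y is the line along which they close (so a half turn about z gives the same grasp; the last joint's range is limited). The gripper opens to 92 mm and grips with 3 to 60 N. Pads are 19 mm wide; open, the fingers measure 130 mm over their backs; the gripper's body (75 mm by 190 mm) begins 47 mm behind the grasp point.
Start: joints at [-1.448, 0.342, 1.524, -0, 1.275, -0.146], TCP at [0.139, -0.506, 0.405] pointing down, gripper open.
Joint ranges: [-2.53, 2.53], [-0.77, 2.02], [0.04, 2.7], [-1, 4.14], [0.28, 2.66], [-3.11, 3.11]. Speed limits (rad/s): [2.57, 2.57, 3.14, 3.14, 3.14, 3.14].

INTERFACE

Orientations are given as [roll, pitch, yaw] about the fixed x, y, z axes, in that order (R = Rz(yaw) Ry(pitch) Rx(roll)).
In Python, from cell import telemetry, vision, ticket gives the robot as it stands.
- The arm moves only by the shell command python3 -m crank 'ROWS' [FORCE]. ROWS is JSON, a list of rows, each a list of 5 numbers: the gripper command: -1 is shut, 1 is fully open, values between are in proportion, then the shift along the tool's x, y, z in mm, then the turn about the tool's z in rad. In form: [[fingers, dx, dy, dz, roll], ...]. A call has 1 to 12 rows; each row is the pose to reach, as a shift and turn from the pose commanded when the call began, along the tool's axes at that moment; what a row does not reach only later rows make up. A row lasts 1/12 s, in which the tool goes at most 41.7 mm and 7.16 degrees, less where a joint would pass 70% of its speed; a pose out of reach is approached as far as the arm can. A call with a gripper value outside its range is refused whole. The fingers move at their own pace and stop on an object; FORCE is the grip in N (left out, the last holds). Time passes only in rows, so rows that repeat a pose let the fingers close. It gives the time, the measured TCP pose, the force, the opening and the grip force at its end, in the units of the state.
- telemetry.observe(): the state, without advancing time (a new reading comes with each control period).
- vision.read_camera(name): name is "side" or "top" or "wrist"; returns (picture, depth): 384x512x3 uint8, red, green, blue; 384x512 float32, m along the optical axis (not along the pixel's ray), 0 where there is no reading.
- vision.get_calibration(name): a dict with "camera_matrix" (3x3 intrinsics, pixels), "rvec" (rotation vector, rad) and "tvec" (3), from world to camera coordinates, as OpenCV has them. Camera axes: x right, y down, z forward; pixel columns grow to the right and rows downward; lengths in m; the calibration is good to about 2 mm. A picture is of the moment at which its call begins: read the wrist's pose just before it. get_calibration takes no time and is no camera call; for the wrist camera it gives the pose at the moment of the call.
- ticket.hand_in(): hands the job in; it is judged then, once.
The state is a dict: "time": time; "qpos": joint angles; "qvel": joint speeds; "joint_efforts": joint torques, N m; "tool_pos": TCP position; "tool_rot": TCP orientation; "contact_force": force on the tool from outside, world axes, zero at the start; "torque": the same for the moment, N m; "opening": finger opening in m; "grip_force": force on a finger pad.
Only numpy, scipy, OpenCV 4.12 (cv2) and the standard library are available. Lean on these libraries where they do the work, as an engineer would, in place of code of your own. Each camera call takes 0.05 s, during which the arm holds its last target. There are 200 camera calls.

## Working session

There is one attempt and no reset: what is moved stays moved. The work goes in short steps, Python scripts to look and compute and a shell command to move; the robot and the scene stay as the last step left them, time stands still between calls to the robot, and variables do not carry over. Pictures are saved under pics/ and viewed, at most 10 in all, crops included, and the job is handed in when it is done.

```bash
mkdir -p pics; ls; python3 - <<'E'
from cell import telemetry, vision
import cv2, numpy as np
s=telemetry.observe(); print(s)
for n in ("top","side"):
    im,d=vision.read_camera(n); cv2.imwrite(f"pics/{n}0.png",im[:,:,::-1]); np.savez(f"{n}0.npz",im=im,d=d)
    c=vision.get_calibration(n); print(n,c)
a=cv2.imread("pics/top0.png");b=cv2.imread("pics/side0.png")
E
```

```text
pics
{'time': 0.0, 'qpos': array([-1.44803392e+00,  3.42680126e-01,  1.52499558e+00, -1.00671980e-05,
        1.27537296e+00, -1.46010935e-01]), 'qvel': array([ 0.0025125 ,  0.00017968,  0.0006284 , -0.00096461, -0.00066967,
        0.00017036]), 'joint_efforts': array([ 3.33624957e-03, -4.31235230e+01, -2.44218636e+01,  7.20926025e-02,
        5.60331834e-02, -1.41792975e-04]), 'tool_pos': array([ 0.13941134, -0.50601332,  0.40407435]), 'tool_rot': array([-3.14015074e+00, -2.02314278e-04,  2.68776133e-01]), 'contact_force': array([ 0.48308208,  0.27515389, -0.98782505]), 'torque': array([-0.04056119, -0.01682262,  0.02685818]), 'grip_force': 0.0, 'opening': 0.09163200817236192}
top {'camera_matrix': array([[434.10237008,   0.        , 254.67682247],
       [  0.        , 434.10237008, 190.57368189],
       [  0.        ,   0.        ,   1.        ]]), 'rvec': array([ 2.16745088, -2.12759627,  0.1610709 ]), 'tvec': array([0.22201325, 0.52067586, 0.88757069])}
side {'camera_matrix': array([[467.05695738,   0.        , 257.29375759],
       [  0.        , 467.05695738, 186.07424167],
       [  0.        ,   0.        ,   1.        ]]), 'rvec': array([ 0.66537432, -2.54851252,  1.23282647]), 'tvec': array([0.56315012, 0.13196508, 0.89911255])}
```

View pics/top0.png

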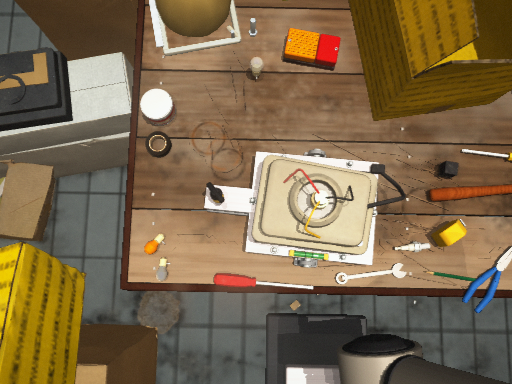

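View pics/side0.png

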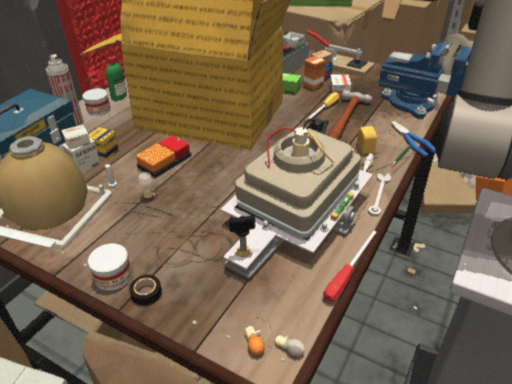

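The top view shows the knob at about (213,192), the collar at (318,200) and the vial at (309,255). The side view confirms this, with the wing at about (242,226) and the collar at (300,145).

```bash
cat > h.py <<'E'
import numpy as np, cv2
from cell import telemetry, vision
def cloud(im,d,c):
    K=c["camera_matrix"];R,_=cv2.Rodrigues(c["rvec"]);t=c["tvec"]
    v,u=np.mgrid[0:384,0:512]
    P=np.stack([(u-K[0,2])/K[0,0]*d,(v-K[1,2])/K[1,1]*d,d],-1)
    W=(P-t)@R
    W[d<=0]=np.nan
    return W
def look(n):
    c=vision.get_calibration(n); im,d=vision.read_camera(n)
    return im,cloud(im,d,c),c
def px(p,c):
    return cv2.projectPoints(np.array(p,float).reshape(-1,3),c["rvec"],c["tvec"],c["camera_matrix"],None)[0].reshape(-1,2)
E
python3 - <<'E'
from h import *
cl={}
for n,kb,cb in (("top",(198,175,235,210),(300,180,340,225)),("side",(225,210,262,262),(265,120,335,170))):
    z=np.load(n+"0.npz");c=vision.get_calibration(n);W=cloud(z["im"],z["d"],c);im=z["im"].astype(int)
    x0,y0,x1,y1=kb;w=W[y0:y1,x0:x1];g=im[y0:y1,x0:x1]
    m=(g.max(-1)<75)&(w[...,2]>.088)&(w[...,2]<.14);p=w[m]
    (cx,cy),sz,a=cv2.minAreaRect(p[:,:2].astype(np.float32)*1000)
    q=p[:,:2]-p[:,:2].mean(0);e,v=np.linalg.eigh(q.T@q)
    print(n,"knob",len(p),p.mean(0),p.min(0),p.max(0),"rect",cx,cy,sz,a,"dir",np.arctan2(v[1,1],v[0,1]))
    x0,y0,x1,y1=cb;w=W[y0:y1,x0:x1];g=im[y0:y1,x0:x1]
    sat=g.max(-1)-g.min(-1)
    for lo,hi in((.150,.172),(.172,.184),(.184,.205)):
        m=(w[...,2]>lo)&(w[...,2]<hi)&(sat<60)&(g.max(-1)>90);p=w[m]
        if len(p)>5: print(n,lo,len(p),p.mean(0),p.min(0),p.max(0),np.median(p,0))
    # plate: bright low sat pixels
    s=im.max(-1)-im.min(-1); m=(im.min(-1)>180)&(s<30)&(W[...,2]>.02)&(W[...,2]<.075)
    cc=np.array([.5,.0]); 
    k,lab,st,ce=cv2.connectedComponentsWithStats(m.astype(np.uint8))
    for i in np.argsort(-st[1:,4])[:4]+1:
        p=W[lab==i]; print(n,"plate",st[i],p.min(0),p.max(0))
E
```

```text
top knob 175 [0.49945382 0.30870018 0.11641919] [0.48254462 0.29293599 0.09301202] [0.51942212 0.32435524 0.12707144] rect 500.35980224609375 309.3673095703125 (42.52309036254883, 22.53394889831543) 59.970436096191406 dir -2.443368225467343
top 0.15 424 [0.47201344 0.1093716  0.16490119] [0.43856268 0.07645674 0.15046805] [0.52089925 0.14915493 0.17194836] [0.46018595 0.10417059 0.16545474]
top 0.172 40 [0.47473343 0.1087567  0.17644853] [0.46756684 0.08626228 0.1724308 ] [0.49956113 0.12468541 0.1839334 ] [0.47252314 0.1085746  0.17642864]
top 0.184 144 [0.48367667 0.11546928 0.19739955] [0.47204587 0.1030305  0.18455727] [0.49612568 0.12738662 0.20056554] [0.48371844 0.11533786 0.19758565]
top plate [ 204  152  175   67 1723] [ 0.45741246 -0.02667079  0.0323736 ] [0.60030114 0.33861256 0.07135476]
top plate [ 245  217  130   48 1038] [ 0.36675173 -0.01686724  0.03929613] [0.46301158 0.2494667  0.07333039]
top plate [140  89  32  30 742] [0.66680678 0.41513791 0.04782442] [0.73291582 0.48240162 0.05820194]
top plate [251  18   4   4  16] [0.88939068 0.24007556 0.05350107] [0.8991958
[... 447 characters left out ...]
64 0.123669   0.17723125] [0.4224066  0.06251516 0.17202066] [0.49583754 0.14156823 0.18388133] [0.47647653 0.12562876 0.176192  ]
side 0.184 152 [0.48333252 0.12262293 0.19444105] [0.42647904 0.10432934 0.18423862] [0.53178789 0.15463214 0.20437466] [0.48196369 0.12422424 0.19646863]
side plate [ 88 244  39  28 829] [0.66521616 0.41699476 0.05006726] [0.73443359 0.48513192 0.05716889]
side plate [234 223  42  45 623] [0.46851585 0.23446117 0.03423368] [0.5180372  0.3405137  0.04538291]
side plate [300 216  36  35 332] [0.38076333 0.15293077 0.04055929] [0.41530398 0.2501847  0.06243019]
side plate [351 171  21  27 188] [ 0.36616335 -0.00949222  0.05085758] [0.39244132 0.07833242 0.07137411]
```

```bash
python3 - <<'E'
import cv2,numpy as np
a=cv2.imread("pics/top0.png")[140:275,195:400]
b=cv2.imread("pics/side0.png")[110:290,215:375]
a=cv2.resize(a,None,fx=3.8,fy=3.8,interpolation=2)[:, :]
b=cv2.resize(b,None,fx=3.3,fy=3.3,interpolation=2)
cv2.imwrite("pics/top0c.png",a);cv2.imwrite("pics/side0c.png",b)
E
```

```text
(no output)
```

View pics/top0c.png

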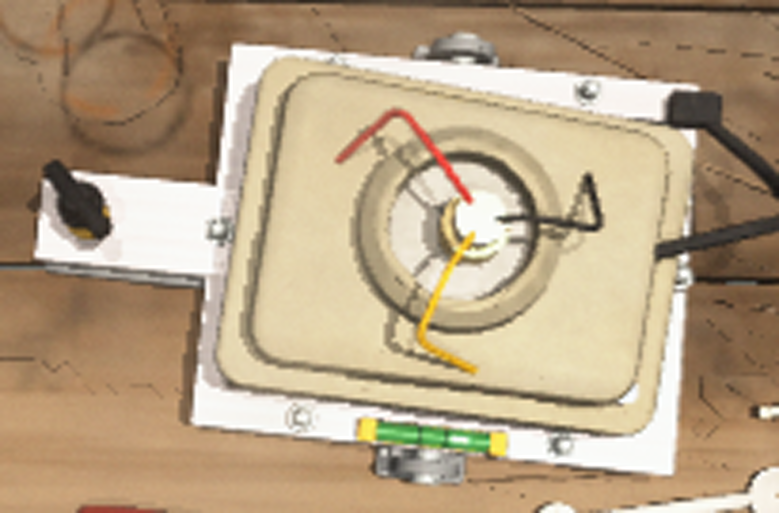

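The crop confirms three things. The wing runs diagonally, from (50,175) to (105,230) in crop pixels. The wires leave the collar's top. The white plate's edge shows round the lamp. Next I measure the stand's axis and tilt, using the table as the level reference.

```bash
cat >> h.py <<'E'
def tilt(im,W,verbose=1):
    """plate tilt from white pixels round the lamp, referred to the table plane; returns tilt about stand x and stand yaw"""
    g=im.astype(int);s=g.max(-1)-g.min(-1)
    xy=W[...,:2]; reg=(abs(xy[...,0]-.483)<.15)&(xy[...,1]>-.05)&(xy[...,1]<.36)
    m=reg&(g.min(-1)>165)&(s<35)&(W[...,2]>.02)&(W[...,2]<.075)
    P=W[cv2.erode(m.astype(np.uint8),np.ones((3,3)))>0]
    tb=(abs(xy[...,0]-.483)<.3)&(abs(xy[...,1]-.15)<.35)&(abs(W[...,2])<.012)&(g[...,0]-g[...,2]>25)
    def fit(P):
        k=np.ones(len(P),bool)
        for _ in range(8):
            A=np.c_[P[:,0]-.483,P[:,1]-.12,np.ones(len(P))];c=np.linalg.lstsq(A[k],P[k,2],rcond=None)[0];r=P[:,2]-A@c;k=abs(r)<max(.0015,2*np.std(r[k])) if _<7 else k
        return c,k.sum(),np.std(r[k])
    T=fit(W[tb]);F=fit(P)
    if verbose: print("table",T,"plate",F)
    d=F[0]-T[0]
    return d
AX=None
E
python3 - <<'E'
from h import *
for n in ("top","side"):
    z=np.load(n+"0.npz");c=vision.get_calibration(n);W=cloud(z["im"],z["d"],c);im=z["im"]
    print(n,tilt(im,W))
    g=im.astype(int);s=g.max(-1)-g.min(-1)
    if n=="top":
        m=((g.min(-1)>165)&(s<35)).astype(np.uint8);m[:,:242]=0;m[:,385:]=0;m[:145]=0;m[270:]=0
        m=cv2.morphologyEx(m,cv2.MORPH_OPEN,np.ones((3,3)))
        p=W[(m>0)&(W[...,2]>.025)&(W[...,2]<.07)]
        r=cv2.minAreaRect((p[:,:2]*1000).astype(np.float32));print(r)
E
```

```text
table (array([-0.00165971, -0.00036072, -0.00076239]), np.int64(38697), np.float64(0.00130579971031462)) plate (array([-0.00535988, -0.05718475,  0.04947246]), np.int64(1606), np.float64(0.001119339247226216))
top [-0.00370017 -0.05682403  0.05023485]
((483.7457580566406, 121.04200744628906), (246.871826171875, 273.7969970703125), 2.1270134449005127)
table (array([-0.00246613, -0.00043325, -0.00069243]), np.int64(29310), np.float64(0.0009399806617327077)) plate (array([-0.00628684, -0.05567881,  0.04938606]), np.int64(732), np.float64(0.0007841158578224365))
side [-0.00382071 -0.05524556  0.05007849]
```

Both views agree: the tilt is about -0.056 rad and the stand yaw about -0.07. That means about 3.9 rad of clockwise knob turn. I'm moving towards the knob now.

```bash
cat >> h.py <<'E'
def rel(x,y,z,yaw=None):
    """shift (mm, tool axes) and roll from the present pose to a world TCP pose"""
    s=telemetry.observe();R=cv2.Rodrigues(np.zeros(3))[0]
    from scipy.spatial.transform import Rotation as Ro
    R=Ro.from_euler("xyz",s["tool_rot"]).as_matrix();d=R.T@(np.array([x,y,z])-s["tool_pos"])*1000
    y0=s["tool_rot"][2]
    r=None if yaw is None else -((yaw-y0))
    print("t",round(s["time"],2),"pos",s["tool_pos"].round(4),"yaw",round(y0,3),"q6",s["qpos"][5].round(3),"-> d",d.round(1),"roll",r)
E
python3 -m crank '[[1,346,-274,-16,-1.45],[1,346,-274,-16,-1.45],[1,346,-274,-16,-1.45],[1,346,-274,-16,-1.45],[1,346,-274,-16,-1.45],[1,346,-274,-16,-1.45],[1,346,-274,-16,-1.45],[1,346,-274,-16,-1.45],[1,346,-274,-16,-1.45],[1,346,-274,-16,-1.45],[1,346,-274,-16,-1.45],[1,346,-274,-16,-1.45]]' 30
python3 -c "
from h import *
rel(.499,.3125,.40,-2.44+6.2832)"
```

```text
time: 1.1
tool_pos: [0.402, -0.1466, 0.4207]
tool_rot: [3.141, -0.001, 1.73]
contact_force: [-0.3, -0.2, -1.0]
opening: 0.0918
grip_force: 0.0
t 1.1 pos [ 0.402  -0.1466  0.4207] yaw 1.73 q6 -0.689 -> d [437.9 168.5  21.4] roll -2.1132654944902676
```

```bash

python3 -m crank '[[1,438,168,0,-1.4],[1,438,168,0,-1.4],[1,438,168,0,-1.4],[1,438,168,0,-1.4],[1,438,168,0,-1.4],[1,438,168,0,-1.4],[1,438,168,0,-1.4],[1,438,168,0,-1.4],[1,438,168,0,-1.4],[1,438,168,0,-1.4],[1,438,168,0,-1.4],[1,438,168,0,-1.4]]'
python3 -m crank '[[1,0,0,60,-0.71],[1,0,0,60,-0.71],[1,0,0,60,-0.71],[1,0,0,60,-0.71],[1,0,0,60,-0.71],[1,0,0,60,-0.71],[1,0,0,60,-0.71]]'
python3 - <<'E'
from h import *
rel(.499,.3125,.32,-2.44)
im,W,c=look("wrist"); cv2.imwrite("pics/w1.png",im[:,:,::-1]); np.savez("w1.npz",im=im,W=W)
print(px([[.499,.3125,.12]],c))
g=im.astype(int);m=(g.max(-1)<75)&(abs(W[...,2]-.115)<.012)&(np.hypot(W[...,0]-.499,W[...,1]-.3125)<.035)
p=W[m];print(len(p));
for lo in (.103,.119):
    q=p[p[:,2]>lo];print(lo,len(q),q.mean(0),cv2.minAreaRect((q[:,:2]*1000).astype(np.float32)))
    q2=q[:,:2]-q[:,:2].mean(0);e,v=np.linalg.eigh(q2.T@q2);print(np.arctan2(v[1,1],v[0,1]))
E
```

```text
time: 2.1
tool_pos: [0.5018, 0.3128, 0.4196]
tool_rot: [3.14, -0.001, 3.129]
contact_force: [-0.7, -1.4, -0.1]
opening: 0.0917
grip_force: 0.0
time: 2.68
tool_pos: [0.5018, 0.3075, 0.3602]
tool_rot: [3.142, -0.001, -2.452]
contact_force: [-0.2, -0.1, 0.5]
opening: 0.0917
grip_force: 0.0
t 2.68 pos [0.5018 0.3075 0.3602] yaw -2.452 q6 -1.84 -> d [-1.1  5.7 40.2] roll -0.01237271422968833
[[264.57316321 206.10860093]]
1020
0.103 1020 [0.49926561 0.30806092 0.12184194] ((501.08673095703125, 309.57373046875), (44.76805114746094, 15.591463088989258), 32.89166259765625)
-2.419207194849328
0.119 926 [0.50026072 0.30887298 0.12291388] ((501.0650634765625, 309.4433898925781), (44.695621490478516, 15.222227096557617), 38.99311828613281)
-2.413966474115538
```

View pics/w1.png

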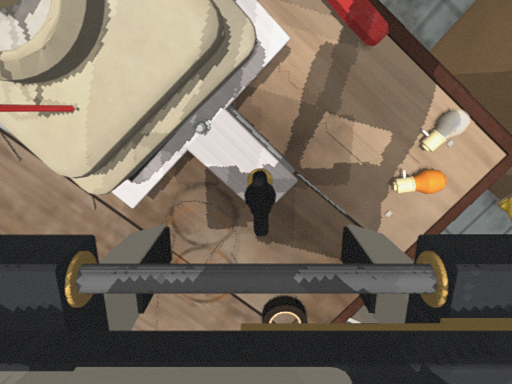

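The wing shows at (260,170–235), centred at (0.501, 0.3095), with a yaw of -2.416. I'll descend with the tips just above the hub and close.

```bash

python3 -m crank '[[0,-1,2,40,-0.036],[0,-1,2,60,-0.036],[0,-1,2,75,-0.036],[0,-1,2,82,-0.036],[0,-1,2,82,-0.036],[-1,-1,2,82,-0.036],[-1,-1,2,82,-0.036],[-1,-1,2,82,-0.036],[-1,-1,2,82,-0.036],[-1,-1,2,82,-0.036]]' 40
python3 -c "
from h import *
rel(.501,.3095,.278,-2.416);print(telemetry.observe()['torque'])"
```

```text
time: 3.57
tool_pos: [0.5014, 0.3101, 0.2794]
tool_rot: [-3.141, 0.001, -2.419]
contact_force: [-0.2, 0.5, 0.6]
opening: 0.0299
grip_force: 0.0
t 3.57 pos [0.5014 0.3101 0.2794] yaw -2.419 q6 -1.87 -> d [ 0.7 -0.2  1.4] roll -0.0026431317986892466
[ 0.0780387  -0.13406692  0.05269654]
```

Fingers are still closing.

```bash

python3 -m crank '[[-1,0,0,0,0],[-1,0,0,0,0],[-1,0,0,0,0],[-1,0,0,0,0],[-1,0,0,0,0],[-1,0,0,0,0]]' 40
python3 -m crank '[[-1,0,0,0,0.06],[-1,0,0,0,0.16],[-1,0,0,0,0.26],[-1,0,0,0,0.36],[-1,0,0,0,0.46],[-1,0,0,0,0.5],[-1,0,0,0,0.5]]'
python3 - <<'E'
from h import *
print(telemetry.observe())
for n in ("top","side"):
    im,W,c=look(n);print(n,tilt(im,W,0))
E
```

```text
time: 4.07
tool_pos: [0.501, 0.3105, 0.2788]
tool_rot: [3.141, 0.0, -2.418]
contact_force: [-4.2, 3.4, 2.2]
opening: 0.0106
grip_force: 40.0
time: 4.65
tool_pos: [0.5011, 0.3104, 0.2788]
tool_rot: [3.141, -0.0, -2.92]
contact_force: [-4.3, 4.7, 2.9]
opening: 0.011
grip_force: 40.0
{'time': 4.65, 'qpos': array([ 4.24459128e-01,  5.79305765e-01,  1.50705780e+00,  6.71261582e-04,
        1.05541021e+00, -1.36857193e+00]), 'qvel': array([ 8.37420640e-05, -8.59534684e-04,  2.41361529e-03,  2.78828525e-03,
       -6.57165788e-04, -7.49841897e-02]), 'joint_efforts': array([ -2.92970851, -50.50111055, -21.55007601,  -1.37896623,
        -0.44768728,   0.67727957]), 'tool_pos': array([0.50106355, 0.31037607, 0.2788197 ]), 'tool_rot': array([ 3.14105695e+00, -2.94827001e-04, -2.91968874e+00]), 'contact_force': array([-4.27073052,  4.69609585,  2.89005246]), 'torque': array([ 0.76184579,  0.49245278, -0.06280975]), 'grip_force': 40.005894899368286, 'opening': 0.010978952218572698}
top [-0.00334171 -0.04738937  0.05038456]
side [-0.00109118 -0.04826361  0.05031684]
```

```bash

R='import json;'
python3 -m crank '[[-1,0,0,0,0.08],[-1,0,0,0,0.2],[-1,0,0,0,0.32],[-1,0,0,0,0.44],[-1,0,0,0,0.56],[-1,0,0,0,0.68],[-1,0,0,0,0.8],[-1,0,0,0,0.92],[-1,0,0,0,1.04],[-1,0,0,0,1.16],[-1,0,0,0,1.28],[-1,0,0,0,1.3]]'
python3 -m crank '[[-1,0,0,0,0.08],[-1,0,0,0,0.2],[-1,0,0,0,0.32],[-1,0,0,0,0.44],[-1,0,0,0,0.56],[-1,0,0,0,0.68],[-1,0,0,0,0.8],[-1,0,0,0,0.92],[-1,0,0,0,1.04],[-1,0,0,0,1.16],[-1,0,0,0,1.28],[-1,0,0,0,1.3]]'
python3 - <<'E'
from h import *
s=telemetry.observe();print(s["qpos"][5],s["tool_pos"],s["tool_rot"])
for n in ("top","side"):
    im,W,c=look(n);print(n,tilt(im,W,0))
E
```

```text
time: 5.75
tool_pos: [0.501, 0.3102, 0.2788]
tool_rot: [-3.141, -0.0, 2.062]
contact_force: [-5.2, 2.6, 3.4]
opening: 0.0106
grip_force: 40.0
time: 6.75
tool_pos: [0.5008, 0.3102, 0.2788]
tool_rot: [-3.141, 0.001, 0.763]
contact_force: [-6.1, 2.1, 4.0]
opening: 0.0105
grip_force: 40.0
1.2322137959752637 [0.50076488 0.310181   0.27879985] [-3.14072817e+00  1.26261613e-03  7.62769183e-01]
top [ 0.0002338  -0.01211626  0.05058546]
side [ 0.002256   -0.01200087  0.05059388]
```

```bash

python3 -m crank '[[-1,0,0,0,0.08],[-1,0,0,0,0.2],[-1,0,0,0,0.32],[-1,0,0,0,0.44],[-1,0,0,0,0.56],[-1,0,0,0,0.68],[-1,0,0,0,0.8],[-1,0,0,0,0.84],[-1,0,0,0,0.84],[-1,0,0,0,0.84]]'
python3 - <<'E'
from h import *
for i in range(2):
  for n in ("top","side"):
    im,W,c=look(n);print(n,tilt(im,W,0))
im,W,c=look("top")
cv2.imwrite("pics/vial.png",cv2.resize(im[225:275,270:350,::-1],None,fx=8,fy=8,interpolation=2))
E
```

```text
time: 7.68
tool_pos: [0.5007, 0.3103, 0.2788]
tool_rot: [-3.142, 0.002, -0.071]
contact_force: [-5.5, 3.3, 5.1]
opening: 0.0106
grip_force: 40.0
top [ 0.00227875 -0.00046376  0.05057843]
side [0.00062517 0.00092147 0.05046599]
top [ 1.58430699e-04 -2.07902023e-05  5.07365338e-02]
side [0.00065631 0.00131043 0.0503659 ]
```

View pics/vial.png

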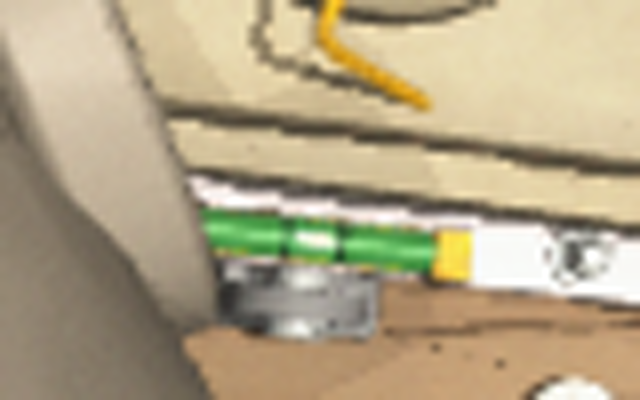

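The vial's bubble sits centred between its marks at (315,240), and both depth fits read within 0.002 rad of level. I'll release the knob, rise and look at the collar.

```bash

python3 -m crank '[[0,0,0,0,0],[0,0,0,0,0],[0,0,0,0,0],[0,0,0,0,0],[0,0,0,0,0],[0,0,0,-10,0],[0,0,0,-40,0],[0,0,0,-80,0],[1,0,0,-120,0],[1,0,0,-160,0],[1,0,0,-160,0]]'
python3 - <<'E'
from h import *
s=telemetry.observe();print(s["tool_pos"],s["tool_rot"],s["opening"])
for n in ("top","side"):
    im,W,c=look(n);print(n,tilt(im,W,0)); np.savez(n+"1.npz",im=im,W=W)
rel(.44,.17,.43,0.0)
E
```

```text
time: 8.85
tool_pos: [0.5017, 0.3102, 0.4486]
tool_rot: [-3.134, -0.014, -0.075]
contact_force: [-0.7, 1.0, -0.0]
opening: 0.0613
grip_force: 0.0
[0.50169737 0.31023513 0.44864458] [-3.13401972 -0.01441861 -0.07486819] 0.06130990054837773
top [ 0.00219905 -0.0020052   0.05072359]
side [0.0017349  0.00031722 0.05056582]
t 8.95 pos [0.5012 0.31   0.4414] yaw -0.075 q6 2.07 -> d [-50.6 144.2  10.8] roll -0.07498368034555392
```

```bash

python3 -m crank '[[1,-3,193,0,-1.4],[1,-3,193,0,-1.4],[1,-3,193,0,-1.4],[1,-3,193,0,-1.4],[1,-3,193,0,-1.4],[1,-3,193,0,-1.4],[1,-3,193,0,-1.4],[1,-3,193,0,-1.4],[1,-3,193,0,-1.4],[1,-3,193,0,-1.4],[1,-3,193,0,-1.4],[1,-3,193,0,-1.4]]'
python3 -m crank '[[1,0,0,0,-0.36],[1,0,0,0,-0.36],[1,0,0,0,-0.36],[1,0,0,0,-0.36],[1,0,0,0,-0.36]]'
python3 - <<'E'
from h import *
rel(.4835,.118,.35,1.69)
im,W,c=look("wrist"); np.savez("w2.npz",im=im,W=W)
cv2.imwrite("pics/w2.png",im[:,:,::-1]); print(px([[.4835,.118,.198]],c))
def circ(im,W,n):
    g=im.astype(int);r=np.hypot(W[...,0]-.4835,W[...,1]-.118)
    sat=g.max(-1)-g.min(-1)
    m=(r<.022)&(W[...,2]>.191)&(W[...,2]<.202)&(sat<75)&(g.max(-1)>90)
    p=W[m]; (x,y),R=cv2.minEnclosingCircle((p[:,:2]*1000).astype(np.float32));print(n,len(p),p.mean(0),"circ",x,y,R,"med",np.median(p,0))
    m2=(r<.06)&(W[...,2]>.185); print("wires/top maxz",np.nanmax(W[...,2][m2]),"n",m2.sum())
    m3=(sat>90)&(r<.09)&(W[...,2]>.14)&(W[...,2]<.25); p=W[m3]; print("wire",len(p),p.min(0),p.max(0))
circ(im,W,"wrist")
for n in("top","side"):
    z=np.load(n+"1.npz");circ(z["im"],z["W"],n)
E
```

```text
time: 9.95
tool_pos: [0.4836, 0.1177, 0.4373]
tool_rot: [-3.139, 0.001, 1.331]
contact_force: [0.1, 0.1, -0.8]
opening: 0.0917
grip_force: 0.0
time: 10.37
tool_pos: [0.4837, 0.1178, 0.4377]
tool_rot: [-3.139, 0.0, 1.682]
contact_force: [-0.7, -0.8, -0.2]
opening: 0.0915
grip_force: 0.0
t 10.37 pos [0.4837 0.1178 0.4377] yaw 1.682 q6 -0.026 -> d [ 0.2  0.  87.7] roll -0.008386177966640762
[[255.38201924 205.03552952]]
wrist 826 [0.48364341 0.10859625 0.19822915] circ 484.13787841796875 107.78861236572266 12.749014854431152 med [0.48367298 0.10831849 0.19851159]
wires/top maxz 0.37423023689234836 n 55047
wire 227 [0.41575831 0.10453267 0.14703039] [0.53058161 0.17287961 0.21363613]
top 137 [0.48316343 0.10722661 0.19734544] circ 483.4775085449219 106.92071533203125 12.401562690734863 med [0.48374743 0.10664523 0.1974558 ]
wires/top maxz 0.2134863110712922 n 336
wire 224 [0.41417705 0.10407377 0.14069636] [0.53523206 0.1716092  0.21348631]
side 101 [0.48163754 0.11162197 0.1966759 ] circ 483.3158264160156 109.45216369628906 13.460257530212402 med [0.48147615 0.11280611 0.19739409]
wires/top maxz 0.2127443122543762 n 288
wire 126 [0.41442089 0.03990051 0.14030674] [0.54711609 0.17302624 0.21274431]
```

View pics/w2.png

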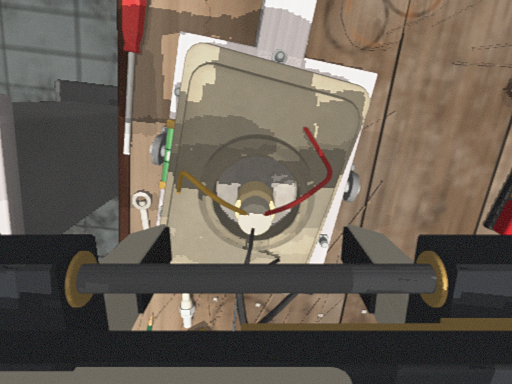

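The collar's top circle is at (0.4837, 0.108, 0.198), pixel (255,212). The yellow wire leaves at (180,175) and the red one at (330,178), both clear of the finger line. I'll descend with the tips just above the ring.

```bash

python3 -m crank '[[1,-10,-1,0,0],[1,-10,-1,30,0],[1,-10,-1,45,0],[1,-10,-1,60,0],[1,-10,-1,70,0],[1,-10,-1,80,0],[1,-10,-1,85,0],[1,-10,-1,88,0],[1,-10,-1,88,0]]' 15
python3 -m crank '[[-1,0,0,0,0],[-1,0,0,0,0],[-1,0,0,0,0],[-1,0,0,0,0],[-1,0,0,0,0],[-1,0,0,0,0],[-1,0,0,0,0],[-1,0,0,0,0],[-1,0,0,0,0],[-1,0,0,0,0],[-1,0,0,0,0],[-1,0,0,0,0]]' 15
```

```text
time: 11.17
tool_pos: [0.484, 0.1075, 0.3503]
tool_rot: [-3.141, 0.0, 1.684]
contact_force: [0.3, -1.0, -0.3]
opening: 0.0919
grip_force: 0.0
time: 12.17
tool_pos: [0.4838, 0.1078, 0.3506]
tool_rot: [-3.141, 0.0, 1.685]
contact_force: [-2.5, -1.2, 0.7]
opening: 0.0316
grip_force: 15.0
```

```bash

python3 -m crank '[[-1,0,0,0,0],[-1,0,0,0,0],[-1,0,0,0,0],[-1,0,0,0,0]]' 15
python3 - <<'E'
from h import *
for n in ("side","wrist"):
    im,W,c=look(n)
    if n=="side": a=cv2.resize(im[90:200,230:370,::-1],(763,600),interpolation=2);cv2.imwrite("pics/s3.png",a)
    else: cv2.imwrite("pics/w3.png",im[:,:,::-1]); np.savez("w3.npz",im=im,W=W)
E
```

```text
time: 12.5
tool_pos: [0.4838, 0.1078, 0.3506]
tool_rot: [-3.141, 0.0, 1.685]
contact_force: [-3.2, -0.8, 1.1]
opening: 0.0317
grip_force: 15.0
```

View pics/s3.png

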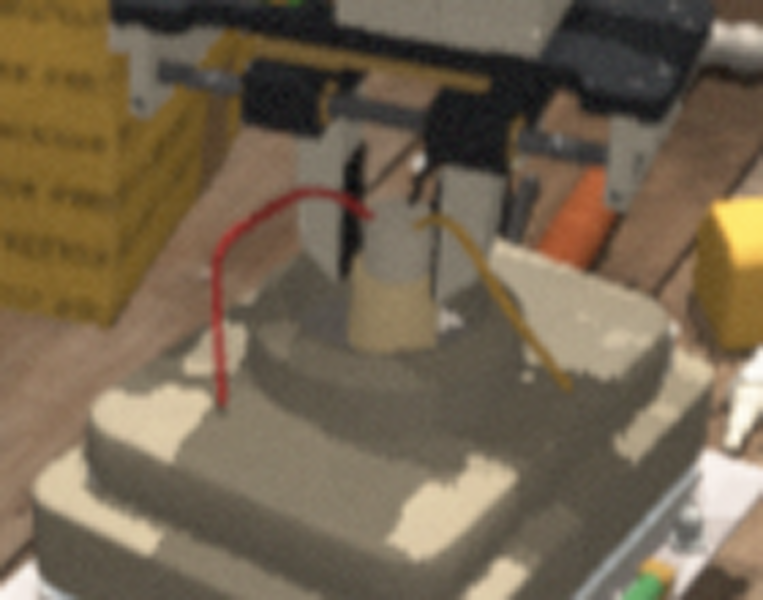

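The side crop shows the pads on the collar region, but at an opening of 31.7 mm. The tips are pinching the top of the 33 mm step, around (355,275). I'll open, rise 6.5 mm so the pads sit on the 25 mm cylinder only, and close again.

```bash

python3 -m crank '[[0,0,0,0,0],[0,0,0,0,0],[0,0,0,0,0],[0,0,0,-6.5,0],[0,0,0,-6.5,0],[-1,0,0,-6.5,0],[-1,0,0,-6.5,0],[-1,0,0,-6.5,0],[-1,0,0,-6.5,0],[-1,0,0,-6.5,0],[-1,0,0,-6.5,0],[-1,0,0,-6.5,0]]' 15
python3 -m crank '[[-1,0,0,0,0],[-1,0,0,0,0],[-1,0,0,0,0],[-1,0,0,0,0]]' 60
```

```text
time: 13.6
tool_pos: [0.4839, 0.1078, 0.3571]
tool_rot: [-3.141, 0.0, 1.685]
contact_force: [-0.5, -0.6, 1.3]
opening: 0.0244
grip_force: 15.0
time: 13.93
tool_pos: [0.4839, 0.1078, 0.3571]
tool_rot: [-3.141, 0.0, 1.685]
contact_force: [-2.2, -1.2, -0.5]
opening: 0.0234
grip_force: 60.0
```

The opening now matches the 25 mm cylinder at 60 N. First a small, slow lift to check.

```bash

python3 -m crank '[[-1,0,0,-2,0],[-1,0,0,-4,0],[-1,0,0,-6,0],[-1,0,0,-8,0],[-1,0,0,-10,0],[-1,0,0,-10,0],[-1,0,0,-10,0]]' 60
python3 - <<'E'
from h import *
s=telemetry.observe();print(s["torque"],s["contact_force"])
im,W,c=look("top");print(tilt(im,W,0))
im,W,c=look("side");print(tilt(im,W,0))
b=cv2.resize(im[90:290,205:385,::-1],(540,600),interpolation=2);cv2.imwrite("pics/s4.png",b)
E
```

```text
time: 14.52
tool_pos: [0.484, 0.1078, 0.3672]
tool_rot: [3.141, 0.0, 1.685]
contact_force: [-0.8, 0.5, -7.6]
opening: 0.0237
grip_force: 60.0
[-0.04976238 -0.07119281 -0.08441678] [-0.811558    0.48314397 -7.59750566]
[ 0.00107763 -0.00118597  0.05073884]
[-0.0003266   0.0021201   0.05036239]
```

View pics/s4.png

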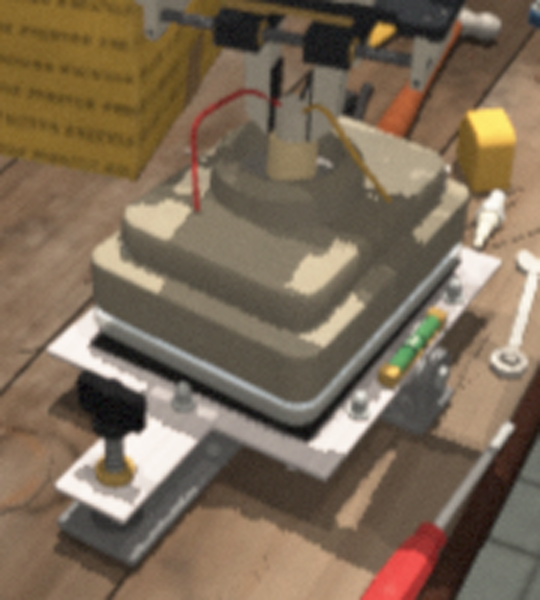

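The lamp is clear of the plate and level, with the clear lens visible along (300,410) and a dark gap below it. The wrist carries 7.6 N. I'll lift the remaining 70 mm.

```bash

python3 -m crank '[[-1,0,0,-4,0],[-1,0,0,-12,0],[-1,0,0,-20,0],[-1,0,0,-28,0],[-1,0,0,-36,0],[-1,0,0,-44,0],[-1,0,0,-52,0],[-1,0,0,-60,0],[-1,0,0,-66,0],[-1,0,0,-69,0],[-1,0,0,-70,0],[-1,0,0,-70,0]]' 60
python3 -m crank '[[-1,0,0,0,0],[-1,0,0,0,0],[-1,0,0,0,0],[-1,0,0,0,0],[-1,0,0,0,0],[-1,0,0,0,0],[-1,0,0,0,0],[-1,0,0,0,0]]' 60
python3 - <<'E'
from h import *
s=telemetry.observe();print(s["torque"],s["qvel"].round(4))
for n in("top","side"):
    im,W,c=look(n);print(n,tilt(im,W,0))
    g=im.astype(int);sat=g[...,0]-g[...,2]
    # flat lamp back (body top) tilt, nominal z=.052+.080+.089
    r=np.hypot(W[...,0]-.4837,W[...,1]-.1077)
    m=(r>.053)&(r<.13)&(abs(W[...,2]-.221)<.012)&(W[...,2]<.24);P=W[m]
    A=np.c_[P[:,:2]-[.484,.108],np.ones(len(P))];k=np.ones(len(P),bool)
    for _ in range(6):
        co=np.linalg.lstsq(A[k],P[k,2],rcond=None)[0];e=P[:,2]-A@co;k=abs(e)<.003
    print(n,"lamp back",co,k.sum())
b=cv2.resize(im[40:290,185:405,::-1],(528,600),interpolation=2);cv2.imwrite("pics/s5.png",b)
E
```

```text
time: 15.62
tool_pos: [0.484, 0.1078, 0.4373]
tool_rot: [3.142, 0.0, 1.685]
contact_force: [-0.2, -0.4, -8.2]
opening: 0.0234
grip_force: 60.0
time: 16.28
tool_pos: [0.484, 0.1078, 0.4372]
tool_rot: [3.142, 0.0, 1.685]
contact_force: [-0.7, -0.2, -8.4]
opening: 0.0236
grip_force: 60.0
[ 0.00387314 -0.15999144 -0.0048709 ] [ 0.0002 -0.0012 -0.0002  0.0008  0.0006  0.0003]
top [0.00129042 0.00252787 0.05031453]
top lamp back [ 0.0047158  -0.00959134  0.22045654] 3077
side [0.00259225 0.00012253 0.05055834]
side lamp back [ 0.00650941 -0.00910083  0.22045311] 2282
```

View pics/s5.png

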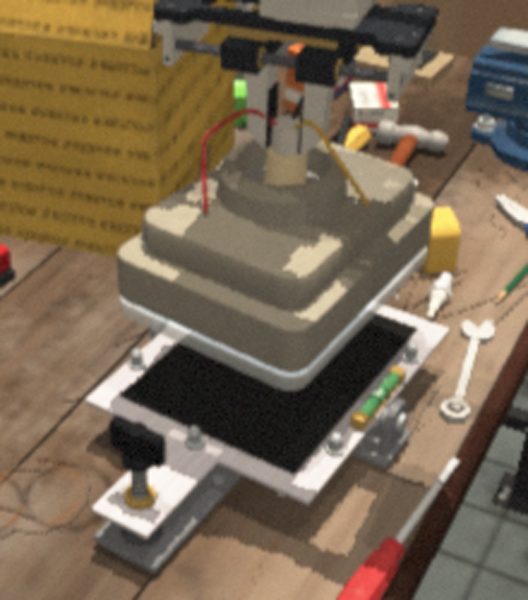

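The lamp hangs free, with its lens edge at (290,375) well above the black pad. Its tilt is about 0.01 rad and its underside is about 80 mm above the plate. The plate is level and the arm is still.

```bash
python3 -c "
from cell import ticket
print(ticket.hand_in())"
```

```text
the job is handed in; nothing more can be done
None
```

The job is handed in: at the last check the lamp was held still about 80 mm above the plate, tilted about 0.01 rad, over the middle of the stand, with the plate level within about 0.003 rad; no verdict came back.

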